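# Pull the snug dust cap off a gauge post

## Task

Take the steel puller, slide its fork under the brim of the round-headed cap on the white stand until it is fully home, and pull straight up, gently, until the cap pops off its post. Carry the cap on the fork to the aluminium plate, set it down upright there, draw the fork out, and stand the puller upright on the bench. Never touch the caps with the gripper, do not shove the loose stand from its place or force anything, and leave the square-headed cap seated and everything else where it is.

Things in the scene. Friction and masses are not known exactly. Their poses are not given: they have to be found in the camera images.
- puller_grip (a point): Centre of the grip bar of the steel puller, a 140 g C-shaped hand tool standing on its fork: flat fork below, upright spine behind, bar on top running forward over the fork, 61 mm free height between. Bar 80 mm long (x), 14 mm wide (y), 20 mm high, its middle 76 mm above the fork's underside. x points as the tines do, z up. Spine at x -39.5 to -47.5 mm. Grip it firmly (about 90 N), or it slips.
- puller: The puller's frame: origin at the fork's underside level, straight below puller_grip. The fork, 5 mm thick, 46 mm wide, tines 32 mm apart inside (wider at the tips), is clamped tight to the spine at a reach that differs each time and is not in the state: when fully home, a cap's axis stands at x -12 to +16 mm. From that axis the throat is 15.5 mm back, the tips only 7 mm ahead, the rear end 64 mm back.
- stand: White bridge stand, 1.3 kg, standing loose on smooth feet: a push of some 4 N makes it slide. 140 mm (its x) by 200 mm (its y), flat top 60 mm above the bench. Origin at the centre of its underside; x is its depth away from the robot, y its left. Two steel posts with sprung balls, 13 mm high, on the top at x +15 mm, y +47 and -47 mm, each hidden in a cap.
- post_left (a point): Foot of the left post (+y of the stand) on the level of the stand's top; which cap sits on it varies.
- post_right (a point): Foot of the right post (-y of the stand) on the level of the stand's top.
- round_cap_brim (a point): The cap to remove: black plastic, 40 g, round head 46 mm across, 13.5 mm thick. Point on its axis at the underside of its brim, 8 mm above its foot; z up. Under the brim a round skirt, 29 to 30 mm across, 8 mm high, stands on the stand's top. It snaps over sprung balls: rises freely 1 to 2 mm, then holds until pulled with some 5 to 9 N; then it is loose and rests on the fork.
- square_cap_brim (a point): The other cap, to be left on its post: the same black plastic and skirt, with a square head 46 by 46 mm. Point on its axis at the level of the underside of the brim, 8 mm above its foot.
- plate: Flat aluminium plate, fixed on the bench, 130 by 130 mm and 8 mm thick; origin at the centre of its underside.
- gauge_block: Bystander: small steel block 9 by 35 by 22 mm high, loose on the stand's top behind and between the caps.
- screwdriver: Bystander: screwdriver 160 mm long lying on the bench in front of the stand.
- pen_cup: Bystander: brown cup with pens, 80 mm in diameter, 105 mm high.
- brass_weight: Bystander: brass weight 36 mm in diameter, 48 mm high.
- dial_gauge: Bystander: dial gauge lying face up, 56 mm in diameter, 18 mm thick, with a stem.
Mind the look-alikes: they are no part of the job. Of the things that look like the puller, the middle-sized one is meant.

How it is judged:
By the outcome, as a careful person would: the job done as asked, in the order asked, and still so for the second after the job is handed in, with the robot touching nothing.
It also fails if it takes over 72 s, if anything falls off the work surface, if the arm or the gripper's body presses on something with over 40 N, if the wrist force passes 120 N, or if a joint passes its speed limit or range.

## Robot

A 7-joint arm with a two-finger parallel gripper is mounted at the origin on the work surface. World frame = base frame: x ahead of the robot, y to its left, z up, the work surface at z = 0. Lengths are in m, angles in rad, forces in N, time in s.
With the tool pointing down it reaches from about 0.425 to 0.925 m from the base axis. Payload 6.8 kg.
Tool frame: the origin (TCP) lies at the very end of the fingers, on their centre line; the grasp point (between the pads) lies 19 mm behind it; z points along the fingers, y is the line along which they close (so a half turn about z gives the same grasp; the last joint's range is limited). The gripper opens to 85 mm and grips with 20 to 120 N. Pads are 22 mm wide; open, the fingers measure 114 mm over their backs; the gripper's body (76 mm by 85 mm) begins 54 mm behind the grasp point. The pads swing forward as they close: fully open they stand 13 mm farther back than shut.
Start: joints at [-1.312, 0.477, 0.022, 1.555, -0.011, 1.109, -0.083], TCP at [0.242, 0.63, 0.231] pointing down, gripper open.
Joint ranges: [-2.96, 2.96], [-0.34, 2.1], [-1.41, 1.46], [0.24, 2.44], [-1.37, 4.51], [0.17, 1.92], [-2.96, 2.96]. Speed limits (rad/s): [2.39, 2.39, 3.14, 3.14, 3.14, 3.14, 3.14].

## Interface

Orientations are given as a rotation vector (axis times angle).
In Python, from bench import monitor, optics, r gives the robot as it stands.
- The arm moves only by the shell command python3 -m crank 'ROWS' [OPENING] [FORCE]. ROWS is JSON, a list of rows, each a list of 2 entries, a list of its own where there are three numbers: the shift along the tool's x, y, z in cm, then the turn, a rotation vector about the tool's x, y, z in rad. A call has 1 to 5 rows; each row shifts and turns the commanded pose from where the row before left it, along the tool's axes as they then stand; what a row does not reach is not made up. A row lasts 1/10 s, in which the tool goes at most 50 mm and 8.59 degrees, less where a joint would pass 70% of its speed; a pose out of reach is approached as far as the arm can. A call is refused whole if a number of a shift passes 5 or a number of a turn 0.15, either way. A call with a gripper value outside its range is refused whole. OPENING is the finger opening in cm, from 0 to 8.54, set as the call begins (- or left out, the last holds). The fingers move at their own pace and stop on an object; FORCE is the grip in N (left out, the last holds). Time passes only in rows, so rows that do not move let the fingers close. It gives the time, the measured TCP pose, the force, the opening and the grip force at its end, in the units of the state.
- monitor.get_obs(): the state, without advancing time (a new reading comes with each control period).
- optics.grab_frame(name): name is "side" or "top"; returns (picture, depth): 420x560x3 uint8, red, green, blue; 420x560 float32, m along the optical axis (not along the pixel's ray), 0 where there is no reading.
- optics.camera_model(name): a dict with "vertical_fov" (degrees; the focal length in pixels is half the picture's height over the tangent of half this angle, whatever the lens; pixels are square), "cx", "cy" (the principal point, pixels), "R" (3x3) and "t" (3): a world point X has camera coordinates R X + t. Camera axes: x right, y down, z forward; pixel columns grow to the right and rows downward; lengths in m; the calibration is good to about 2 mm. A picture is of the moment at which its call begins. camera_model takes no time and is no camera call.
- r.hand_in(): hands the job in; it is judged then, once.
The state is a dict: "clock": time; "joints": joint angles; "qvel": joint speeds; "tau": joint torques, N m; "tcp_pos": TCP position; "orientation": TCP orientation; "contact_force": force on the tool from outside, world axes, zero at the start; "moment": the same for the moment, N m; "grip_width": finger opening in m; "gripper_force": force on a finger pad.
Only numpy, scipy, OpenCV 4.12 (cv2) and the standard library are available. Lean on these libraries where they do the work, as an engineer would, in place of code of your own. Each camera call takes 0.05 s, during which the arm holds its last target. There are 200 camera calls.

## Working session

There is one attempt and no reset: what is moved stays moved. The work goes in short steps, Python scripts to look and compute and a shell command to move; the robot and the scene stay as the last step left them, time stands still between calls to the robot, and variables do not carry over. Pictures are saved under pics/ and viewed, at most 12 in all, crops included, and the job is handed in when it is done.

```bash
mkdir -p pics; ls
cat > h.py <<'E'
import numpy as np,cv2
from bench import monitor,optics,r
def grab(n,save=None):
    p,d=optics.grab_frame(n)
    if save: cv2.imwrite('pics/'+save,p[...,::-1])
    return p,d
def cloud(n,d):
    m=optics.camera_model(n);H=d.shape[0]
    f=H/2/np.tan(np.radians(m['vertical_fov'])/2)
    v,u=np.mgrid[:d.shape[0],:d.shape[1]]
    c=np.stack([(u-m['cx'])/f*d,(v-m['cy'])/f*d,d],-1)
    W=(c-np.array(m['t']))@np.array(m['R']); W[d==0]=np.nan
    return W
E
python3 - <<'E'
from h import *
for n in('side','top'):
    p,d=grab(n,n+'0.png'); np.save(n+'0.npy',d)
    m=optics.camera_model(n); print(n,m['vertical_fov'],-np.array(m['R']).T@m['t'],np.array(m['R']).round(2).tolist())
print(monitor.get_obs())
E
```

```text
pics
side 44.88672705675012 [ 0.21463631 -0.82295472  0.67676668] [[0.93, -0.36, 0.01], [-0.18, -0.49, -0.85], [0.32, 0.79, -0.52]]
top 52.40888714180977 [0.49519649 0.04395111 0.98310843] [[0.02, -1.0, 0.0], [-0.99, -0.02, -0.1], [0.1, -0.0, -1.0]]
{'clock': 0.1, 'joints': array([-1.3120678 ,  0.47774463,  0.0223274 ,  1.55632808, -0.01147782,
        1.10930343, -0.08307186]), 'qvel': array([ 0.00103374, -0.00032911, -0.00165678, -0.00155444,  0.00024291,
       -0.00132258,  0.00127279]), 'tau': array([ 4.59575778e-03, -5.97761858e+01,  1.61347546e+00, -2.81953669e+01,
        1.27948704e-02,  5.02988623e-03,  4.13828673e-06]), 'tcp_pos': array([0.24191184, 0.62959958, 0.23041476]), 'orientation': array([-5.72845541e-01, -3.08875079e+00,  2.58651765e-03]), 'contact_force': array([-0.262347  ,  0.60715055, -0.08801615]), 'moment': array([-0.01604651, -0.03236481, -0.01235953]), 'gripper_force': 0.0, 'grip_width': 0.08587590179067085}
```

View pics/top0.png

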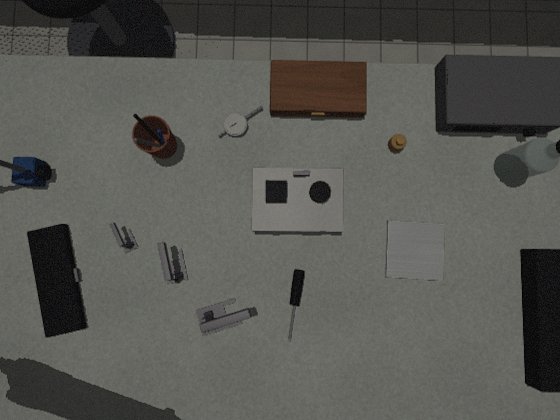

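View pics/side0.png

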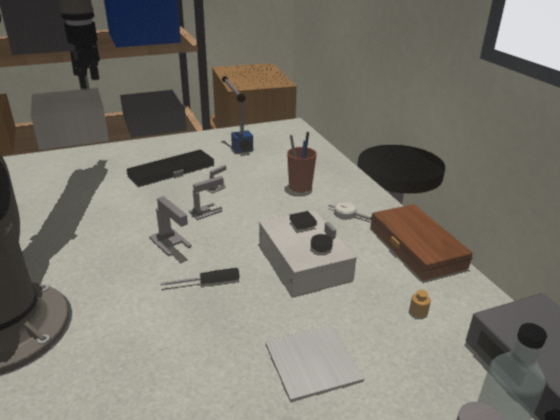

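The top view shows the round cap at (320,191) on the right post, the square cap at (276,191), the plate at (415,250), and three pullers near (123,237), (172,263) and (225,315). I'll measure them by depth.

```bash
cat > m.py <<'E'
from h import *
d=np.load('top0.npy');W=cloud('top',d)
p=cv2.imread('pics/top0.png')
def box(u0,u1,v0,v1,z0,z1,name):
    w=W[v0:v1,u0:u1].reshape(-1,3); k=(w[:,2]>z0)&(w[:,2]<z1); w=w[k]
    if len(w)<5: print(name,'few',len(w));return
    c,s,a=cv2.minAreaRect((w[:,:2]*1000).astype(np.float32))
    print(name,len(w),'c',np.round(c,1),'size',np.round(s,1),'ang',round(a,1),'z med',np.round(np.percentile(w[:,2],[5,50,95])*1000,1))
for nm,b in dict(small=(105,142,218,254),mid=(152,195,236,290),big=(190,262,292,338)).items():
    w=W[b[2]:b[3],b[0]:b[1],2]; zt=np.nanpercentile(w,99); print(nm,'top',zt)
    box(*b,zt-.012,zt+.01,nm+' bar'); box(*b,0.003,.03,nm+' low')
box(245,350,160,240,.05,.068,'stand'); box(262,290,178,206,.072,.1,'sq'); box(306,334,178,206,.072,.1,'rd')
box(290,312,168,178,.074,.1,'blk')
box(375,455,210,290,.004,.015,'plate'); box(245,262,245,262,-.05,.05,'bench')
box(385,410,130,155,.01,.1,'weight');box(125,180,110,165,.03,.3,'cup');box(280,310,265,345,.006,.05,'screwdriver')
e=np.clip(p[205:345,90:270].astype(float)*2,0,255).astype(np.uint8)
cv2.imwrite('pics/crop1.png',cv2.resize(e,None,fx=4,fy=4,interpolation=cv2.INTER_CUBIC))
E
python3 m.py
```

```text
small top 0.05999278888791208
small bar 142 c [523.1 386.5] size [52.6 10.3] ang 27.8 z med [50.1 57.3 60.5]
small low 215 c [523.5 391.2] size [79.2 82.9] ang 3.8 z med [ 3.1  4.2 12.3]
mid top 0.08816290280323603
mid bar 292 c [468.  273.5] size [79.1 15. ] ang 14.2 z med [80.  85.9 88.7]
mid low 410 c [466.  272.4] size [120.2  94.8] ang 4.9 z med [ 3.1  5.4 15.6]
big top 0.11312362863150925
big bar 493 c [352.8 140.2] size [ 18.6 102.8] ang 17.9 z med [107.1 110.6 113.4]
big low 610 c [349.2 150.7] size [ 99.2 160.3] ang 1.9 z med [ 3.2  6.4 16.8]
stand 4935 c [607.6  -4.9] size [139.3 200.6] ang 1.1 z med [57.4 60.1 62.8]
sq 451 c [620.9  43. ] size [45.1 42.8] ang 1.3 z med [78.5 81.7 84.4]
rd 365 c [622.8 -50.8] size [45.1 43.2] ang 1.7 z med [78.3 81.5 84.5]
blk 77 c [661.7 -10.7] size [ 8.5 32.3] ang 2.7 z med [76.6 81.9 84.4]
plate 3245 c [ 506.2 -272.4] size [169.8 166.8] ang 88.8 z med [ 5.1  7.9 10.7]
bench 289 c [488.4  92.8] size [36.6 37.1] ang 1.2 z med [-2.7  0.1  3.4]
weight 240 c [ 746.9 -232.1] size [33.9 34.3] ang 59.9 z med [14.9 35.6 49.7]
cup 1204 c [734.1 308.7] size [79.4 77.1] ang 46.1 z med [ 37.6  85.9 142.5]
screwdriver 499 c [374.8  -2.1] size [ 25.6 159.4] ang 81.5 z med [13.5 22.1 27.3]
```

View pics/crop1.png

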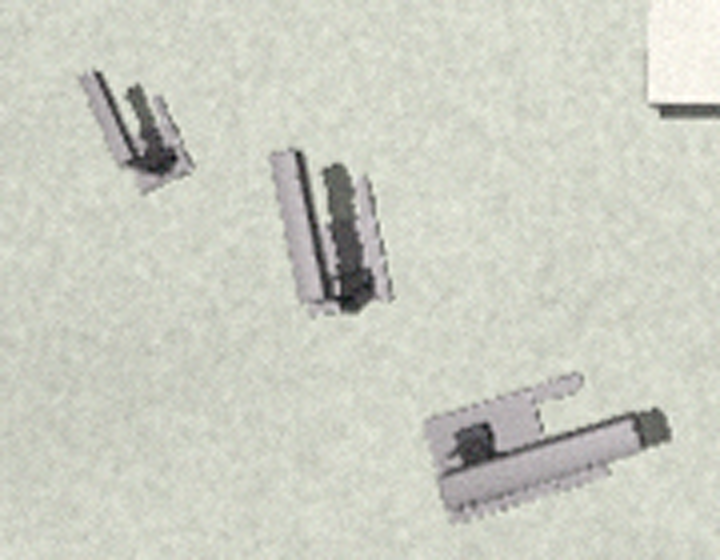

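The middle puller (bar 79 x 15 mm, top at 86 mm) stands at (0.468, 0.2735) with yaw about 14°. Its spine is at the rear. Next I measure the fork's reach and work out the first move.

```bash
cat >> h.py <<'E'
from scipy.spatial.transform import Rotation as Ro
def plan(pos,yaw):
    "tool x at yaw(deg)+180; prints turn about tool z, then shift in cm in axes AFTER the turn"
    o=monitor.get_obs();R=Ro.from_rotvec(o['orientation']).as_matrix()
    y=np.radians(yaw+180); T=np.array([[np.cos(y),np.sin(y),0],[np.sin(y),-np.cos(y),0],[0,0,-1]]).T
    T=np.stack([[np.cos(y),np.sin(y),0],[np.sin(y),-np.cos(y),0],[0,0,-1]],1)
    dl=np.array(pos)-o['tcp_pos']
    print('turn',Ro.from_matrix(R.T@T).as_rotvec().round(4),'shift after',(T.T@dl*100).round(2),'before',(R.T@dl*100).round(2),'t',round(o['clock'],2),'tcp',o['tcp_pos'].round(4),'F',o['contact_force'].round(1))
E
python3 - <<'E'
from h import *
d=np.load('top0.npy');W=cloud('top',d)
w=W[230:296,148:200].reshape(-1,3);w=w[(w[:,2]>.0025)&(w[:,2]<.1)]
a=np.radians(14.2);q=(w[:,:2]-[.468,.2735])@np.array([[np.cos(a),-np.sin(a)],[np.sin(a),np.cos(a)]])*1000
q=np.c_[q,w[:,2]*1000]
lo=q[(q[:,2]<9)&(abs(q[:,1])<30)]
print('x',np.percentile(lo[:,0],[0,1,3,50,97,99,100]).round(1),'y',np.percentile(lo[:,1],[0,2,98,100]).round(1))
for s in(-1,1):
    t=lo[(lo[:,1]*s>12)];print(s,len(t),t[:,0].min().round(1),np.sort(t[:,0])[-5:].round(1))
b=q[q[:,2]>78];print('bar x',b[:,0].min(),b[:,0].max(),b[:,1].mean())
plan([.468,.2735,.15],14.2)
E
```

```text
x [-82.3 -78.1 -73.1 -14.9  65.1  70.5  74.1] y [-30.  -27.2  23.   30. ]
-1 165 -82.3 [62.1 62.6 63.1 65.2 67. ]
1 34 -76.9 [66.8 70.2 72.9 74.  74.1]
bar x -39.60627614040084 39.50508027853664 -0.8253173757485023
turn [-1.600e-03 -4.000e-04 -6.146e-01] shift after [-13.18 -40.07   8.04] before [-33.87 -25.12   8.09] t 0.1 tcp [0.2419 0.6296 0.2304] F [-0.3  0.6 -0.1]
```

```bash
z='[[0,0,0],[0,0,0]]'
python3 -m crank '[[[0,0,0],[0,0,-0.123]],[[0,0,0],[0,0,-0.123]],[[0,0,0],[0,0,-0.123]],[[0,0,0],[0,0,-0.123]],[[0,0,0],[0,0,-0.123]]]' 6 90
python3 -m crank '[[[-1.1,-3.34,0],[0,0,0]],[[-1.1,-3.34,0],[0,0,0]],[[-1.1,-3.34,0],[0,0,0]],[[-1.1,-3.34,0],[0,0,0]],[[-1.1,-3.34,0],[0,0,0]]]'
python3 -m crank '[[[-1.1,-3.34,0],[0,0,0]],[[-1.1,-3.34,0],[0,0,0]],[[-1.1,-3.34,0],[0,0,0]],[[-1.1,-3.34,0],[0,0,0]],[[-1.1,-3.34,0],[0,0,0]]]'
python3 -m crank '[[[-1.1,-3.34,0],[0,0,0]],[[-1.1,-3.34,0],[0,0,0]],[[0,0,3],[0,0,0]],[[0,0,3],[0,0,0]],[[0,0,0],[0,0,0]]]'
python3 - <<'E'
from h import *
plan([.468,.2735,.057],14.2); print(monitor.get_obs()['grip_width'])
E
```

```text
clock: 0.6
tcp_pos: [0.242, 0.6297, 0.2307]
orientation: [0.397, -3.116, 0.002]
contact_force: [-0.0, 0.3, -0.5]
grip_width: 0.0594
gripper_force: 0.0
clock: 1.1
tcp_pos: [0.3369, 0.4802, 0.2309]
orientation: [0.389, -3.117, 0.001]
contact_force: [0.4, 0.2, -0.4]
grip_width: 0.0601
gripper_force: 0.0
clock: 1.6
tcp_pos: [0.4312, 0.3318, 0.231]
orientation: [0.389, -3.117, 0.001]
contact_force: [1.0, 0.5, -0.1]
grip_width: 0.0603
gripper_force: 0.0
clock: 2.1
tcp_pos: [0.466, 0.272, 0.1677]
orientation: [0.387, -3.111, 0.006]
contact_force: [0.2, -0.2, -0.1]
grip_width: 0.0601
gripper_force: 0.0
turn [-0.0029 -0.0073 -0.0001] shift after [-0.23  0.1  11.07] before [-0.31  0.13 11.06] t 2.1 tcp [0.466  0.272  0.1677] F [ 0.2 -0.2 -0.1]
0.0601329875472517
```

```bash
python3 -m crank '[[[-0.1,0.05,2.5],[0,0,0]],[[0,0,2.5],[0,0,0]],[[0,0,2.5],[0,0,0]],[[0,0,2.5],[0,0,0]],[[0,0,1],[0,0,0]]]'
python3 -m crank '[[[0,0,0],[0,0,0]],[[0,0,0],[0,0,0]]]'
python3 - <<'E'
from h import *
plan([.468,.2735,.057],14.2)
p,d=grab('side'); x,y,s=130,160,140
e=np.clip(p[y:y+105,x:x+s].astype(float)*1.6,0,255).astype(np.uint8)
cv2.imwrite('pics/g1.png',cv2.resize(e[...,::-1],None,fx=5,fy=5,interpolation=cv2.INTER_CUBIC))
E
```

```text
clock: 2.6
tcp_pos: [0.4686, 0.2747, 0.0603]
orientation: [0.39, -3.115, 0.002]
contact_force: [-0.2, 1.1, 0.0]
grip_width: 0.0597
gripper_force: 0.0
clock: 2.8
tcp_pos: [0.47, 0.2754, 0.0625]
orientation: [-0.389, 3.116, 0.001]
contact_force: [1.2, -0.5, 0.8]
grip_width: 0.0601
gripper_force: 0.0
turn [0.0005 0.0013 0.0005] shift after [ 0.24 -0.13  0.55] before [ 0.24 -0.13  0.55] t 2.8 tcp [0.47   0.2754 0.0625] F [ 1.2 -0.5  0.8]
```

View pics/g1.png

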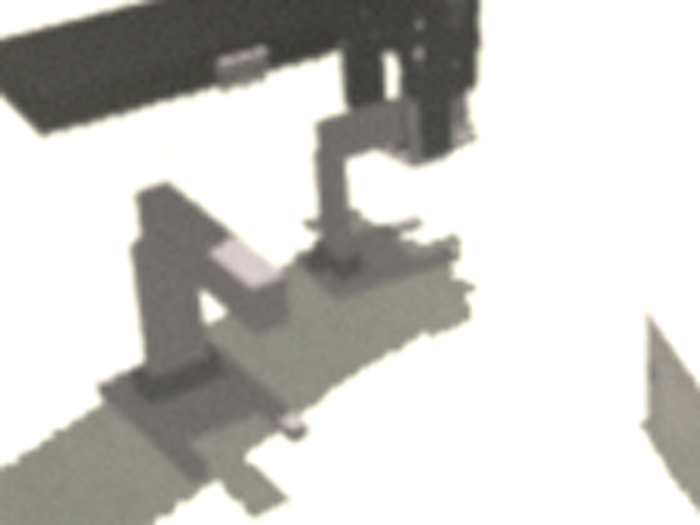

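The fingers straddle the bar at crop pixel (430,100). I'll correct the last few millimetres and grip.

```bash
python3 -m crank '[[[0.2,-0.13,0.5],[0,0,0]],[[0,0,0],[0,0,0]],[[0,0,0],[0,0,0]]]'
python3 -m crank '[[[0,0,0],[0,0,0]],[[0,0,0],[0,0,0]],[[0,0,0],[0,0,0]],[[0,0,0],[0,0,0]],[[0,0,0],[0,0,0]]]' 0 90
python3 -m crank '[[[0,0,0],[0,0,0]],[[0,0,0],[0,0,0]],[[0,0,0],[0,0,0]],[[0,0,0],[0,0,0]],[[0,0,0],[0,0,0]]]'
python3 - <<'E'
from h import *
plan([.468,.2735,.057],14.2)
E
```

```text
clock: 3.15
tcp_pos: [0.4677, 0.2729, 0.0566]
orientation: [-0.389, 3.117, 0.0]
contact_force: [0.5, -0.8, -0.1]
grip_width: 0.0604
gripper_force: 0.0
clock: 3.65
tcp_pos: [0.4678, 0.273, 0.0565]
orientation: [-0.389, 3.117, 0.0]
contact_force: [-0.5, -1.3, 3.2]
grip_width: 0.0125
gripper_force: 87.6
clock: 4.15
tcp_pos: [0.4678, 0.273, 0.0564]
orientation: [-0.389, 3.117, 0.0]
contact_force: [-1.0, -2.3, 4.9]
grip_width: 0.0124
gripper_force: 87.7
turn [0.     0.0002 0.0002] shift after [-0.03  0.05 -0.06] before [-0.03  0.05 -0.06] t 4.15 tcp [0.4678 0.273  0.0564] F [-1.  -2.3  4.9]
```

```bash
cat >> h.py <<'E'
def ray(n,u,v,z):
    m=optics.camera_model(n);f=210/np.tan(np.radians(m['vertical_fov'])/2);R=np.array(m['R']);c=-R.T@np.array(m['t'])
    k=R.T@np.array([(u-m['cx'])/f,(v-m['cy'])/f,1]); return c+k*(z-c[2])/k[2]
def proj(n,X):
    m=optics.camera_model(n);f=210/np.tan(np.radians(m['vertical_fov'])/2);c=np.array(m['R'])@X+m['t']
    return np.array([m['cx']+f*c[0]/c[2],m['cy']+f*c[1]/c[2]])
E
python3 -m crank '[[[0,0,-1],[0,0,0]],[[0,0,-2.5],[0,0,0]],[[0,0,-3],[0,0,0]],[[0,0,-3],[0,0,0]],[[0,0,-2],[0,0,0]]]'
python3 -m crank '[[[0,0,0],[0,0,0.115]],[[0,0,0],[0,0,0.115]],[[0,0,0],[0,0,0]],[[0,0,0],[0,0,0]]]'
python3 - <<'E'
from h import *
a=np.radians(14.2);Q=np.array([[np.cos(a),-np.sin(a)],[np.sin(a),np.cos(a)]])
for nm,u,v,z in (('tipR',365,178,.005),('rearR',392,298,.005),('rearL',315,314,.005),('tipRin',357,190,.005),('barF',272,152,.086),('barF2',299,150,.086),('barR',303,302,.086)):
    w=ray('top',90+(u+.5)/4-.5,205+(v+.5)/4-.5,z);print(nm,((w[:2]-[.468,.2735])@Q*1000).round(1))
plan([.5,-.05,.15],1.3)
E
```

```text
clock: 4.65
tcp_pos: [0.4681, 0.2735, 0.1736]
orientation: [-0.389, 3.116, 0.002]
contact_force: [1.1, -0.3, -1.5]
grip_width: 0.0125
gripper_force: 87.8
clock: 5.05
tcp_pos: [0.4675, 0.273, 0.1713]
orientation: [0.034, -3.141, 0.0]
contact_force: [0.7, -0.3, -2.1]
grip_width: 0.0128
gripper_force: 87.8
tipR [ 21.1 -22.3]
rearR [-48.6 -23.4]
rearL [-47.5  20.8]
tipRin [ 15.4 -16.5]
barF [41.1  5.2]
barF2 [38.9 -8.8]
barR [-38.6   5. ]
turn [-0.0002 -0.0002 -0.0012] shift after [ -2.52 -32.37   2.13] before [ -2.56 -32.37   2.13] t 5.05 tcp [0.4675 0.273  0.1713] F [ 0.7 -0.3 -2.1]
```

Fork reach: the cap axis comes out at x ≈ +15 mm in the puller frame, which is within the given range. Now I carry the puller to in front of the round cap, still high.

```bash
python3 -m crank '[[[-0.3,-1.8,0],[0,0,0]],[[-0.7,-3.4,0],[0,0,0]],[[-0.7,-3.4,0],[0,0,0]],[[-0.7,-3.4,0],[0,0,0]],[[-0.7,-3.4,0],[0,0,0]]]'
python3 -m crank '[[[-0.7,-3.4,0],[0,0,0]],[[-0.7,-3.4,0],[0,0,0]],[[-0.7,-3.4,0],[0,0,0]],[[-0.7,-3.4,0],[0,0,0]],[[-0.5,-2.6,0.5],[0,0,0]]]'
python3 -m crank '[[[-0.1,-0.8,0.5],[0,0,0]],[[0,0,0.5],[0,0,0]],[[0,0,0],[0,0,0]],[[0,0,0],[0,0,0]]]'
python3 - <<'E'
from h import *
plan([.54,-.051,.156],1.3)
p,d=grab('side','side1.png');np.save('side1.npy',d);p2,d2=grab('top','top1.png');np.save('top1.npy',d2)
f=lambda e,k:np.clip(cv2.resize(e[...,::-1],None,fx=k,fy=k,interpolation=cv2.INTER_CUBIC).astype(float)*1.7,0,255)
a=f(p[165:285,230:380],3.7);b=f(p2[150:270,290:350],3.7)
cv2.imwrite('pics/c2.png',np.hstack([a,b]))
E
```

```text
clock: 5.55
tcp_pos: [0.5015, 0.1183, 0.1712]
orientation: [0.033, -3.141, 0.0]
contact_force: [0.8, -0.3, -1.2]
grip_width: 0.0128
gripper_force: 87.8
clock: 6.05
tcp_pos: [0.5381, -0.0443, 0.1667]
orientation: [-0.03, 3.14, -0.001]
contact_force: [0.2, -0.2, -2.4]
grip_width: 0.0126
gripper_force: 87.9
clock: 6.45
tcp_pos: [0.5383, -0.0479, 0.156]
orientation: [0.033, -3.141, -0.001]
contact_force: [0.4, -0.2, -1.0]
grip_width: 0.0125
gripper_force: 87.9
turn [ 0.0008 -0.0007 -0.0014] shift after [-0.16 -0.32  0.  ] before [-0.16 -0.32  0.  ] t 6.45 tcp [ 0.5383 -0.0479  0.156 ] F [ 0.4 -0.2 -1. ][ WARN:0@0.644] global loadsave.cpp:1063 imwrite_ Unsupported depth image for selected encoder is fallbacked to CV_8U.
```

View pics/c2.png

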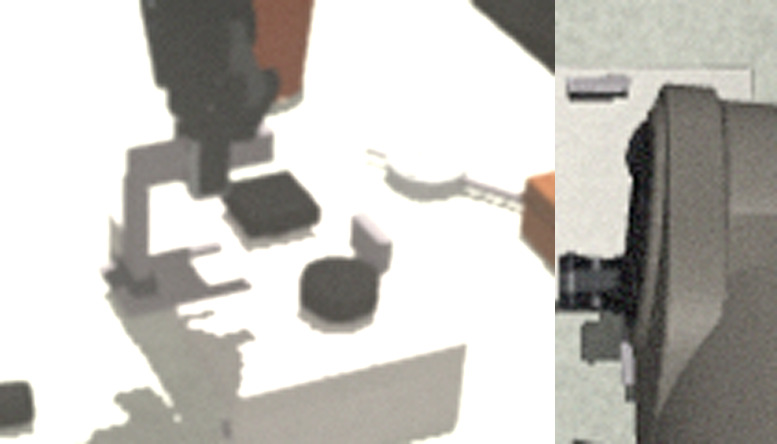

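The side view shows the puller level, with its tine tips at about (297,242) and (289,232), in front of the round cap at about (322,243). The hand hides both in the top view, so I'll measure tines against cap in the side cloud.

Run:
```python
from h import *
d=np.load('side1.npy');W=cloud('side',d)
def rect(w,nm):
    c,s,a=cv2.minAreaRect((w[:,:2]*1000).astype(np.float32));print(nm,len(w),np.round(c,1),np.round(s,1),round(a,1),np.percentile(w[:,2]*1000,[5,50,95]).round(1),np.round(np.r_[w.min(0),w.max(0)]*1000,1))
w=W[220:260,305:340].reshape(-1,3);rect(w[(w[:,2]>.0785)&(abs(w[:,0]-.623)<.03)],'rd side')
w=W[205:240,288:320].reshape(-1,3);rect(w[(w[:,2]>.0785)&(abs(w[:,1]-.043)<.03)&(w[:,0]>.59)&(w[:,2]<.09)],'sq side')
w=W[165:285,230:320].reshape(-1,3);rect(w[(w[:,2]>.096)&(w[:,2]<.112)&(w[:,0]<.58)&(w[:,0]>.48)],'fork')
rect(w[(w[:,2]>.18)&(w[:,2]<.192)&(w[:,0]<.52)&(w[:,0]>.48)],'bar rear')
tcp=np.array([.5383,-.0479,.156]);
for X in([22,-23,-51],[22,23,-51],[-48,-23,-51],[-39.5,-7,30],[39.5,-7,30]):
    a=np.radians(1.3);x=tcp+np.array([np.cos(a)*X[0]-np.sin(a)*X[1],np.sin(a)*X[0]+np.cos(a)*X[1],X[2]])/1000
    q=proj('side',x);print(X,q.round(1),'crop',((q-[230,165])*3.7).round(0))
q=proj('side',np.array([.623,-.051,.0815]));print('cap top centre',q,(q-[230,165])*3.7)
```

```text
rd side 301 [629.7 -25.4] [105.3  44.8] 75.4 [79.4 82.9 85. ] [599.  -77.7  78.6 646.2  28.6  85.4]
sq side 268 [620.7  39.6] [48.2 49.1] 0.4 [79.6 82.9 84.7] [596.5  14.9  78.6 644.6  64.3  85.9]
fork 383 [523.6 -49.3] [74.6 50.2] 0.2 [101.8 105.9 108.8] [486.4 -74.4  99.7 561.  -24.2 111.9]
bar rear 84 [509.  -50.8] [21.7 15.9] 0.6 [180.7 185.9 188.4] [498.1 -58.8 180.2 519.9 -43.  188.9]
[22, -23, -51] [297.4 241.7] crop [249. 284.]
[22, 23, -51] [288.  229.7] crop [215. 240.]
[-48, -23, -51] [264.4 249.3] crop [127. 312.]
[-39.5, -7, 30] [265.5 208.5] crop [132. 161.]
[39.5, -7, 30] [303.7 200.8] crop [273. 132.]
cap top centre [320.90396237 240.08195473] [336.34466076 277.80323252]
```

Run:
```python
from h import *
p=cv2.imread('pics/side1.png').astype(int);d=np.load('side1.npy');W=cloud('side',d)
# silhouette fit of the caps: dark pixels vs projected cylinder / box (head 68..81.5mm)
from scipy.optimize import minimize
def sil(shape,c):
    if shape=='r': t=np.linspace(0,2*np.pi,60);P=np.c_[.023*np.cos(t),.023*np.sin(t)]
    else: a=np.radians(1.3);P=np.array([[1,1],[1,-1],[-1,-1],[-1,1]])*.023@np.array([[np.cos(a),np.sin(a)],[-np.sin(a),np.cos(a)]])
    pts=[proj(cam,np.r_[c+q,z]) for q in P for z in(.068,.0815)]
    h=cv2.convexHull(np.array(pts,np.float32));m=cv2.moments(h);return np.array([m['m10'],m['m01']])/m['m00'],m['m00']
def run(p,b,shape,c0):
    g=p[b[2]:b[3],b[0]:b[1]].sum(2).astype(float)
    hi,lo=np.percentile(g,[85,10]);mk=(g<(hi*.5+lo*.5)).astype(np.uint8)
    n,l,st,cc=cv2.connectedComponentsWithStats(mk);k=1+np.argmax(st[1:,4]);cen=cc[k]+[b[0],b[2]]
    from scipy.optimize import fsolve
    s=fsolve(lambda c:sil(shape,c)[0]-cen,c0);print(cam,shape,cen.round(2),'area',st[k,4],sil(shape,s)[1].round(0),(s*1000).round(1))
cam='side';run(p,(308,334,230,256),'r',[.623,-.051])
p0=cv2.imread('pics/side0.png').astype(int);run(p0,(305,335,228,255),'r',[.623,-.051]);run(p0,(286,320,208,230),'s',[.621,.042])
cam='top';p0=cv2.imread('pics/top0.png').astype(int);run(p0,(304,336,178,205),'r',[.623,-.051]);run(p0,(262,292,178,206),'s',[.621,.042])
w=W[220:260,300:340].reshape(-1,3);w=w[(w[:,2]>.0785)&(w[:,2]<.088)&(w[:,1]<-.02)&(w[:,0]<.65)]
print(cv2.minEnclosingCircle((w[:,:2]*1000).astype(np.float32)),np.median(w,0))
```

```text
Traceback (most recent call last):
AttributeError: 'float' object has no attribute 'round'
```

```bash
cat > cap.py <<'E'
from h import *
from scipy.optimize import fsolve
def sil(cam,shape,c,z0=.068,yaw=1.3):
    if shape=='r': t=np.linspace(0,2*np.pi,60);P=np.c_[.023*np.cos(t),.023*np.sin(t)]
    else: a=np.radians(yaw);P=np.array([[1,1],[1,-1],[-1,-1],[-1,1]])*.023@np.array([[np.cos(a),np.sin(a)],[-np.sin(a),np.cos(a)]])
    h=cv2.convexHull(np.array([proj(cam,np.r_[c+q,z]) for q in P for z in(z0,z0+.0135)],np.float32));m=cv2.moments(h);return np.array([m['m10'],m['m01']])/m['m00'],m['m00']
def run(cam,p,b,shape,c0,z0=.068):
    g=p[b[2]:b[3],b[0]:b[1]].astype(int).sum(2).astype(float)
    hi,lo=np.percentile(g,[85,10]);mk=(g<(hi*.5+lo*.5)).astype(np.uint8)
    n,l,st,cc=cv2.connectedComponentsWithStats(mk);k=1+np.argmax(st[1:,4]);cen=cc[k]+[b[0],b[2]]
    s=fsolve(lambda c:sil(cam,shape,c,z0)[0]-cen,c0);print(cam,shape,cen.round(2),'area',st[k,4],round(sil(cam,shape,s,z0)[1]),(s*1000).round(1))
E
python3 - <<'E'
from cap import *
I=lambda n:cv2.imread('pics/'+n)
run('side',I('side1.png'),(308,334,230,256),'r',[.623,-.051])
run('side',I('side0.png'),(305,335,228,255),'r',[.623,-.051]);run('side',I('side0.png'),(286,320,208,230),'s',[.621,.042])
run('top',I('top0.png'),(304,336,178,205),'r',[.623,-.051]);run('top',I('top0.png'),(262,292,178,206),'s',[.621,.042])
W=cloud('side',np.load('side1.npy'))
w=W[220:260,300:340].reshape(-1,3);w=w[(w[:,2]>.0785)&(w[:,2]<.088)&(w[:,1]<-.02)&(w[:,0]<.65)]
print(cv2.minEnclosingCircle((w[:,:2]*1000).astype(np.float32)),np.median(w,0))
E
```

```text
Traceback (most recent call last):
  File "cap.py", line 11, in run
    s=fsolve(lambda c:sil(cam,shape,c,z0)[0]-cen,c0);print(cam,shape,cen.round(2),'area',st[k,4],round(sil(cam,shape,s,z0)[1]),(s*1000).round(1))
  File "cap.py", line 11, in <lambda>
    s=fsolve(lambda c:sil(cam,shape,c,z0)[0]-cen,c0);print(cam,shape,cen.round(2),'area',st[k,4],round(sil(cam,shape,s,z0)[1]),(s*1000).round(1))
                      ~~~^^^^^^^^^^^^^^^^
  File "cap.py", line 6, in sil
    h=cv2.convexHull(np.array([proj(cam,np.r_[c+q,z]) for q in P for z in(z0,z0+.0135)],np.float32));m=cv2.moments(h);return np.array([m['m10'],m['m01']])/m['m00'],m['m00']
                               ~~~~^^^^^^^^^^^^^^^^^^
  File "h.py", line 26, in proj
    m=optics.camera_model(n);f=210/np.tan(np.radians(m['vertical_fov'])/2);c=np.array(m['R'])@X+m['t']
ValueError: time passes only in moves, steps and waits
```

Both cameras put the cap axis near (0.6225, -0.0514). I'll line up on a 1.3° line through it and go down to fork level.

```bash
python3 -m crank '[[[-0.15,-0.5,1],[0,0,0]],[[0,0,1.2],[0,0,0]],[[0,0,1],[0,0,0]],[[0,0,0.4],[0,0,0]],[[0,0,0],[0,0,0]]]'
python3 -m crank '[[[0,0,0],[0,0,0]],[[0,0,0],[0,0,0]]]'
python3 - <<'E'
from h import *
plan([.54,-.0532,.1183],1.3)
p,d=grab('side','side2.png');np.save('side2.npy',d)
cv2.imwrite('pics/c3.png',np.clip(cv2.resize(p[185:275,240:350],None,fx=6,fy=6,interpolation=cv2.INTER_CUBIC)[...,::-1].astype(float)*1.3,0,255).astype(np.uint8))
W=cloud('side',d);w=W[185:275,230:320].reshape(-1,3)
w=w[(w[:,2]>.06)&(w[:,2]<.072)&(w[:,0]<.575)&(w[:,0]>.47)&(w[:,0]<.536)];print(np.percentile(w[:,2],[5,50,95]),w.min(0),w.max(0))
E
```

```text
clock: 7.05
tcp_pos: [0.5394, -0.0547, 0.1191]
orientation: [0.029, -3.139, 0.0]
contact_force: [0.6, 0.1, -0.8]
grip_width: 0.0125
gripper_force: 87.9
clock: 7.25
tcp_pos: [0.5405, -0.0547, 0.1206]
orientation: [-0.029, 3.141, 0.0]
contact_force: [-0.5, -1.1, -1.8]
grip_width: 0.0127
gripper_force: 87.9
turn [ 0.      0.0007 -0.0045] shift after [0.05 0.15 0.23] before [0.05 0.15 0.23] t 7.25 tcp [ 0.5405 -0.0547  0.1206] F [-0.5 -1.1 -1.8]
[0.06662541 0.07011725 0.07172465] [ 0.49014189 -0.08124317  0.06088966] [0.53596153 0.07199439 0.07197969]
```

View pics/c3.png

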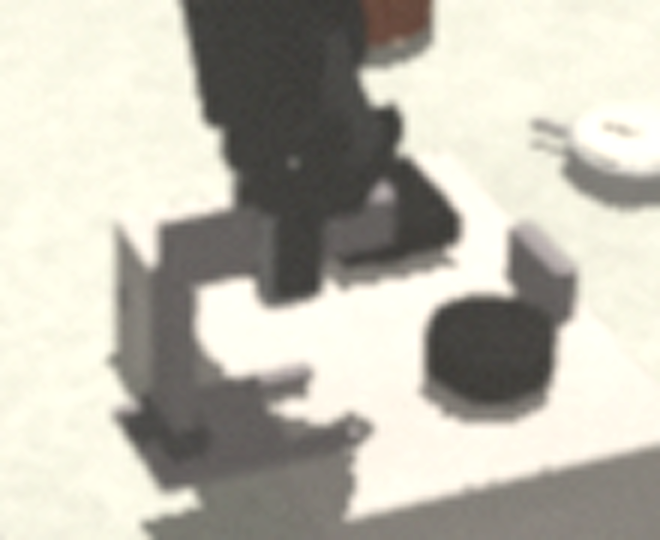

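The fork is level and in line with the round cap, with tine tips at crop pixels (305,378) and (355,432). The cap is at (490,350). I'll fine-adjust, let it settle, then creep in.

```bash
python3 -m crank '[[[0.0,0.15,0.2],[0,0,-0.004]],[[0,0,0],[0,0,0]],[[0,0,0],[0,0,0]],[[0,0,0],[0,0,0]]]'
python3 -c "
from h import *
plan([.608,-.0517,.1183],1.3)"
```

```text
clock: 7.7
tcp_pos: [0.5402, -0.0532, 0.1184]
orientation: [-0.035, 3.141, 0.0]
contact_force: [-0.5, -0.4, -1.9]
grip_width: 0.0126
gripper_force: 87.9
turn [ 0.0001  0.0001 -0.0005] shift after [-6.78 -0.01  0.01] before [-6.78 -0.    0.01] t 7.7 tcp [ 0.5402 -0.0532  0.1184] F [-0.5 -0.4 -1.9]
```

```bash
python3 -m crank '[[[-0.8,0,0],[0,0,0]],[[-1,0,0],[0,0,0]],[[-1,0,0],[0,0,0]],[[-0.7,0,0],[0,0,0]],[[0,0,0],[0,0,0]]]'
python3 -m crank '[[[0,0,0],[0,0,0]],[[0,0,0],[0,0,0]]]'
python3 -m crank '[[[-0.25,0,0],[0,0,0]],[[-0.25,0,0],[0,0,0]],[[-0.25,0,0],[0,0,0]],[[-0.25,0,0],[0,0,0]],[[0,0,0],[0,0,0]]]'
python3 -c "
from h import *
plan([.608,-.0517,.1183],1.3)"
```

```text
clock: 8.2
tcp_pos: [0.5766, -0.0523, 0.1182]
orientation: [-0.035, 3.14, -0.0]
contact_force: [0.8, 0.5, -0.8]
grip_width: 0.0126
gripper_force: 87.9
clock: 8.4
tcp_pos: [0.5747, -0.0525, 0.1181]
orientation: [0.035, -3.141, 0.0]
contact_force: [-0.4, 0.3, -0.6]
grip_width: 0.0124
gripper_force: 87.9
clock: 8.9
tcp_pos: [0.5856, -0.0521, 0.1183]
orientation: [-0.035, 3.141, 0.0]
contact_force: [0.9, 0.1, -1.6]
grip_width: 0.0124
gripper_force: 87.9
turn [ 0.0001  0.0004 -0.0004] shift after [-2.24 -0.01  0.  ] before [-2.24 -0.01  0.  ] t 8.9 tcp [ 0.5856 -0.0521  0.1183] F [ 0.9  0.1 -1.6]
```

```bash
for i in 1 2; do python3 -m crank '[[[-0.2,0,0],[0,0,0]],[[-0.2,0,0],[0,0,0]],[[-0.2,0,0],[0,0,0]],[[0,0,0],[0,0,0]]]' | grep -E 'tcp|contact'; done
python3 -c "
from h import *
plan([.608,-.0517,.1183],1.3)
p,d=grab('side','side3.png')
cv2.imwrite('pics/c4.png',np.clip(cv2.resize(p[185:275,240:350],None,fx=6,fy=6,interpolation=cv2.INTER_CUBIC)[...,::-1].astype(float)*1.3,0,255).astype(np.uint8))"
```

```text
tcp_pos: [0.5915, -0.0521, 0.1183]
contact_force: [-0.8, -0.4, -0.5]
tcp_pos: [0.5975, -0.0519, 0.1183]
contact_force: [1.4, 0.6, -0.6]
turn [ 0.      0.0003 -0.0004] shift after [-1.05 -0.    0.  ] before [-1.05 -0.    0.  ] t 9.7 tcp [ 0.5975 -0.0519  0.1183] F [ 1.4  0.6 -0.6]
```

View pics/c4.png

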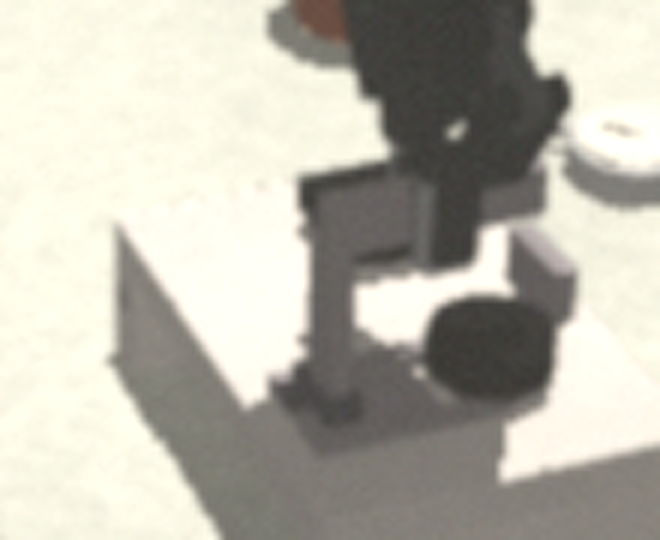

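The tines are under the brim and the cap is still at crop (490,350), so nothing has shifted. I continue to home in small steps, watching the x force.

```bash
python3 -m crank '[[[-0.2,0,0],[0,0,0]],[[-0.2,0,0],[0,0,0]],[[-0.2,0,0],[0,0,0]],[[0,0,0],[0,0,0]],[[0,0,0],[0,0,0]]]' | grep -E 'tcp|contact'
python3 -m crank '[[[-0.1,0,0],[0,0,0]],[[-0.1,0,0],[0,0,0]],[[0,0,0],[0,0,0]],[[0,0,0],[0,0,0]]]' | grep -E 'tcp|contact'
for i in 1 2; do python3 -m crank '[[[-0.05,0,0],[0,0,0]],[[0,0,0],[0,0,0]],[[0,0,0],[0,0,0]]]' | grep -E 'tcp|contact'; done
```

```text
tcp_pos: [0.6031, -0.0518, 0.1182]
contact_force: [-0.8, 1.1, -2.0]
tcp_pos: [0.6051, -0.0518, 0.1183]
contact_force: [0.3, -0.2, -1.3]
tcp_pos: [0.6056, -0.0518, 0.1183]
contact_force: [0.5, 0.8, -1.5]
tcp_pos: [0.6062, -0.0518, 0.1183]
contact_force: [0.0, -0.8, -0.8]
```

```bash
for i in 1 2; do python3 -m crank '[[[-0.05,0,0],[0,0,0]],[[0,0,0],[0,0,0]],[[0,0,0],[0,0,0]]]' | grep -E 'tcp|contact'; done
```

```text
tcp_pos: [0.6066, -0.0518, 0.1183]
contact_force: [0.3, 0.3, -1.0]
tcp_pos: [0.6071, -0.0518, 0.1183]
contact_force: [-0.6, 0.1, -1.8]
```

```bash
for i in 1 2; do python3 -m crank '[[[-0.04,0,0],[0,0,0]],[[0,0,0],[0,0,0]],[[0,0,0],[0,0,0]]]' | grep -E 'tcp|contact'; done
```

```text
tcp_pos: [0.6075, -0.0517, 0.1183]
contact_force: [0.1, 0.2, -0.9]
tcp_pos: [0.6079, -0.0517, 0.1183]
contact_force: [-0.0, 0.6, -0.5]
```

```bash
for i in 1 2; do python3 -m crank '[[[-0.04,0,0],[0,0,0]],[[0,0,0],[0,0,0]],[[0,0,0],[0,0,0]]]' | grep -E 'tcp|contact'; done
```

```text
tcp_pos: [0.6083, -0.0517, 0.1183]
contact_force: [-0.3, 0.1, -1.2]
tcp_pos: [0.6087, -0.0517, 0.1183]
contact_force: [0.2, -0.1, -1.2]
```

```bash
for i in 1 2; do python3 -m crank '[[[-0.04,0,0],[0,0,0]],[[0,0,0],[0,0,0]],[[0,0,0],[0,0,0]]]' | grep -E 'tcp|contact'; done
```

```text
tcp_pos: [0.6092, -0.0517, 0.1183]
contact_force: [0.6, 0.3, -1.4]
tcp_pos: [0.6096, -0.0517, 0.1183]
contact_force: [0.2, 0.8, -1.4]
```

```bash
cat > chk.py <<'E'
from h import *
p,d=grab('side','side4.png')
q=cv2.imread('pics/side3.png')[...,::-1]
def shift(b):
    A,B=[np.float32(cv2.cvtColor(np.ascontiguousarray(i[b[2]:b[3],b[0]:b[1]]),cv2.COLOR_RGB2GRAY)) for i in(q,p)]
    return np.round(cv2.phaseCorrelate(A,B,cv2.createHanningWindow(A.shape[::-1],cv2.CV_32F))[0],2)
print('block',shift((322,342,218,244)),'cap',shift((312,340,230,258)),'corner',shift((255,275,215,255)),'edge',shift((320,360,240,290)))
cv2.imwrite('pics/c5.png',np.clip(cv2.resize(p[185:275,240:350],None,fx=6,fy=6,interpolation=cv2.INTER_CUBIC)[...,::-1].astype(float)*1.3,0,255).astype(np.uint8))
E
python3 chk.py
for i in 1 2; do python3 -m crank '[[[-0.03,0,0],[0,0,0]],[[0,0,0],[0,0,0]],[[0,0,0],[0,0,0]]]' | grep -E 'tcp|contact'; done
```

```text
block [-0.02  0.72] cap [ 0.64 -0.11] corner [0.04 0.11] edge [0.49 0.19]
tcp_pos: [0.6097, -0.0516, 0.1183]
contact_force: [-0.9, -0.4, -0.6]
tcp_pos: [0.6099, -0.0517, 0.1182]
contact_force: [-0.6, 0.0, -0.4]
```

View pics/c5.png

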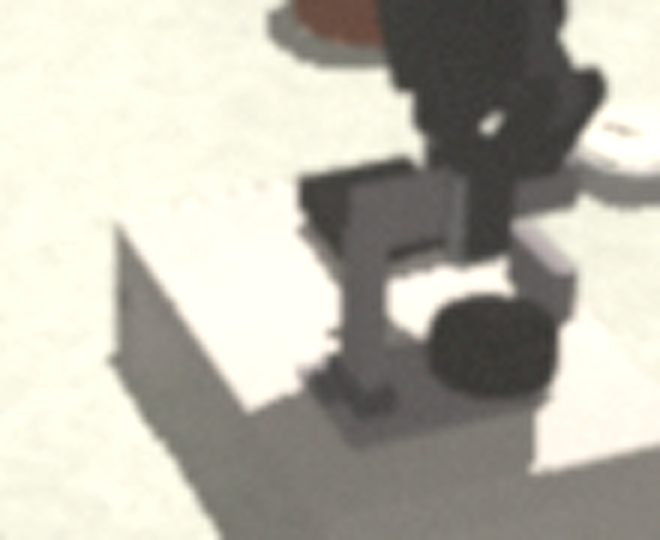

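The fork is home. The cap has shifted about 0.6 px in its own play, the stand's corner has not moved, and the x force is under 1 N. Now I pull up gently.

```bash
for i in 1 2 3; do python3 -m crank '[[[0,0,-0.05],[0,0,0]],[[0,0,0],[0,0,0]],[[0,0,-0.05],[0,0,0]],[[0,0,0],[0,0,0]]]' | grep -E 'tcp|contact'; done
```

```text
tcp_pos: [0.61, -0.0517, 0.1192]
contact_force: [-1.0, -0.3, -2.2]
tcp_pos: [0.61, -0.0517, 0.1203]
contact_force: [-1.4, -0.1, -2.3]
tcp_pos: [0.6101, -0.0517, 0.1213]
contact_force: [-1.3, -0.0, -0.9]
```

```bash
for i in 1 2 3 4; do python3 -m crank '[[[0,0,-0.04],[0,0,0]],[[0,0,0],[0,0,0]],[[0,0,0],[0,0,0]]]' | grep -E 'tcp|contact'; done
```

```text
tcp_pos: [0.6101, -0.0517, 0.1217]
contact_force: [-0.6, -0.2, -0.5]
tcp_pos: [0.6101, -0.0517, 0.1221]
contact_force: [-2.5, 0.1, -2.5]
tcp_pos: [0.61, -0.0517, 0.1224]
contact_force: [-1.2, -0.1, -2.8]
tcp_pos: [0.61, -0.0517, 0.1227]
contact_force: [-0.9, -0.1, -4.3]
```

```bash
for i in 1 2 3 4; do python3 -m crank '[[[0,0,-0.04],[0,0,0]],[[0,0,0],[0,0,0]],[[0,0,0],[0,0,0]]]' | grep -E 'tcp|contact'; done
```

```text
tcp_pos: [0.61, -0.0517, 0.1231]
contact_force: [-0.7, -1.4, -5.8]
tcp_pos: [0.6099, -0.0516, 0.1234]
contact_force: [-0.8, 0.6, -7.6]
tcp_pos: [0.6099, -0.0517, 0.1242]
contact_force: [-1.9, -0.7, -6.8]
tcp_pos: [0.6102, -0.0517, 0.1248]
contact_force: [-3.2, 0.1, -3.6]
```

```bash
for i in 1 2 3 4; do python3 -m crank '[[[0,0,-0.04],[0,0,0]],[[0,0,0],[0,0,0]],[[0,0,0],[0,0,0]]]' | grep -E 'tcp|contact'; done
```

```text
tcp_pos: [0.6102, -0.0517, 0.1251]
contact_force: [-2.9, -0.5, -2.7]
tcp_pos: [0.6102, -0.0517, 0.1254]
contact_force: [-2.7, -0.2, -3.1]
tcp_pos: [0.6102, -0.0517, 0.1257]
contact_force: [-2.4, -0.3, -4.6]
tcp_pos: [0.6102, -0.0516, 0.1262]
contact_force: [-2.6, -0.1, -3.2]
```

The force peaked near 7 N and dropped, so the cap has popped. I back off the slight x load and rise slowly off the post.

```bash
python3 -m crank '[[[0.03,0,-0.05],[0,0,0]],[[0,0,-0.05],[0,0,0]],[[0,0,-0.05],[0,0,0]],[[0,0,-0.05],[0,0,0]],[[0,0,-0.05],[0,0,0]]]' | grep -E 'tcp|contact'
python3 -m crank '[[[0,0,-0.1],[0,0,0]],[[0,0,-0.1],[0,0,0]],[[0,0,-0.1],[0,0,0]],[[0,0,-0.1],[0,0,0]],[[0,0,-0.1],[0,0,0]]]' | grep -E 'tcp|contact'
for i in 1 2 3; do python3 -m crank '[[[0,0,-0.15],[0,0,0]],[[0,0,-0.15],[0,0,0]],[[0,0,-0.15],[0,0,0]],[[0,0,-0.15],[0,0,0]],[[0,0,-0.15],[0,0,0]]]' | grep -E 'tcp|contact'; done
python3 -m crank '[[[0,0,-0.1],[0,0,0]],[[0,0,0],[0,0,0]],[[0,0,0],[0,0,0]]]' | grep -E 'tcp|contact'
sed -i "s/side4/side5/;s/c5/c6/" chk.py; python3 chk.py
```

```text
tcp_pos: [0.6102, -0.0517, 0.129]
contact_force: [-2.9, -0.4, -0.4]
tcp_pos: [0.61, -0.0516, 0.1338]
contact_force: [-0.9, -0.2, -0.7]
tcp_pos: [0.6098, -0.0517, 0.1413]
contact_force: [-0.8, -0.5, -1.9]
tcp_pos: [0.6098, -0.0517, 0.1487]
contact_force: [-0.1, 0.1, -1.3]
tcp_pos: [0.6098, -0.0517, 0.1562]
contact_force: [1.0, 0.3, -1.7]
tcp_pos: [0.6098, -0.0517, 0.1571]
contact_force: [-0.8, 0.1, -1.2]
block [0.48 0.62] cap [-1.21  0.08] corner [0.01 0.05] edge [0.16 0.49]
```

View pics/c6.png

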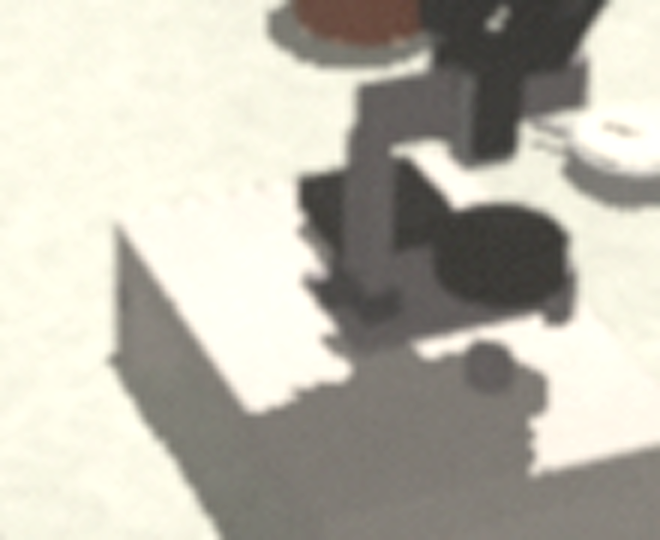

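The cap sits level on the fork and the bare post shows at crop (490,365). The stand and square cap are unmoved. Next I locate the plate's centre.

Run:
```python
from h import *
p=cv2.imread('pics/top0.png').astype(float).sum(2);g=p[205:295,370:460]
g=cv2.GaussianBlur(g,(0,0),1);t=(np.percentile(g,40)*0+ (np.median(g[30:60,30:60])+np.median(g[:8]))/2)
n,l,st,cc=cv2.connectedComponentsWithStats((g>t).astype(np.uint8));k=1+np.argmax(st[1:,4])
v,u=np.where(l==k);w=np.array([ray('top',a+370,b+205,.008)[:2] for a,b in zip(u,v)])*1000
print(st[k],w.mean(0),cv2.minAreaRect(w.astype(np.float32)),ray('top',415,250,.008))
W=cloud('top',np.load('top0.npy'))[205:295,370:460];z=cv2.medianBlur(W[...,2].astype(np.float32),5);m=z>.0045
q=W[m][:,:2]*1000;print(np.median(q,0),np.percentile(q,[3,97],axis=0))
c=np.array([.506,-.2725]);plan([c[0]-.0148,c[1]-.0003,.157],1.3)
```

```text
[  18   15   57   61 3009] [ 503.00664908 -276.83092097] ((503.58868408203125, -278.6009826660156), (127.90404510498047, 130.18783569335938), 87.53073120117188) [ 0.50270538 -0.27630989  0.008     ]
[nan nan] [[nan nan]
 [nan nan]]
turn [ 0.     -0.0001 -0.0005] shift after [ 12.36 -21.84   0.  ] before [ 12.35 -21.85   0.  ] t 21.95 tcp [ 0.6098 -0.0516  0.157 ] F [ 0.1  0.4 -2.3]
```

```bash
python3 -m crank '[[[0.23,-0.4,0],[0,0,0]],[[0.45,-0.8,0],[0,0,0]],[[0.68,-1.2,0],[0,0,0]],[[0.85,-1.5,0],[0,0,0]],[[0.85,-1.5,0],[0,0,0]]]' | grep tcp
python3 -m crank '[[[0.85,-1.5,0],[0,0,0]],[[0.85,-1.5,0],[0,0,0]],[[0.85,-1.5,0],[0,0,0]],[[0.85,-1.5,0],[0,0,0]],[[0.85,-1.5,0],[0,0,0]]]' | grep tcp
python3 -m crank '[[[0.85,-1.5,0],[0,0,0]],[[0.85,-1.5,0],[0,0,0]],[[0.85,-1.5,0],[0,0,0]],[[0.85,-1.5,0],[0,0,0]],[[0.85,-1.5,0],[0,0,0]]]' | grep tcp
python3 -m crank '[[[0.57,-1,0],[0,0,0]],[[0.34,-0.6,0],[0,0,0]],[[0.17,-0.3,0],[0,0,0]],[[0,0,0],[0,0,0]],[[0,0,0],[0,0,0]]]'
python3 - <<'E'
from h import *
plan([.488,-.277,.0674],1.3)
p,d=grab('side','side6.png')
cv2.imwrite('pics/c7.png',np.clip(cv2.resize(p[230:420,230:400],None,fx=3.1,fy=3.1,interpolation=cv2.INTER_CUBIC)[...,::-1].astype(float)*1.3,0,255).astype(np.uint8))
E
```

```text
tcp_pos: [0.5793, -0.1084, 0.1571]
tcp_pos: [0.5389, -0.1836, 0.1571]
tcp_pos: [0.498, -0.2594, 0.1571]
clock: 23.95
tcp_pos: [0.4889, -0.2767, 0.157]
orientation: [-0.037, 3.141, 0.001]
contact_force: [-0.4, -0.5, -1.8]
grip_width: 0.0127
gripper_force: 88.5
turn [0.0004 0.0002 0.0006] shift after [ 0.09 -0.03  8.96] before [ 0.09 -0.03  8.96] t 23.95 tcp [ 0.4889 -0.2767  0.157 ] F [-0.4 -0.5 -1.8]
```

View pics/c7.png

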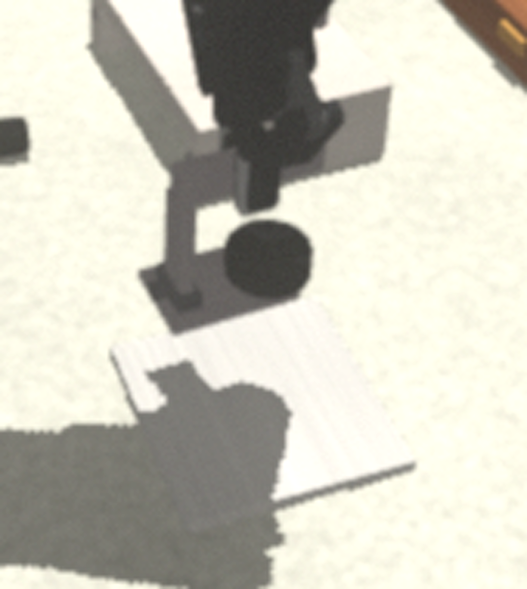

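The cap is still seated on the fork, over the plate. I lower it smoothly, slowly at the end.

```bash
python3 -m crank '[[[0,0,0.4],[0,0,0]],[[0,0,0.8],[0,0,0]],[[0,0,1.0],[0,0,0]],[[0,0,1.0],[0,0,0]],[[0,0,1.0],[0,0,0]]]' | grep tcp
python3 -m crank '[[[0,0,1.0],[0,0,0]],[[0,0,1.0],[0,0,0]],[[0,0,0.8],[0,0,0]],[[0,0,0.4],[0,0,0]],[[0,0,0.3],[0,0,0]]]' | grep tcp
python3 -m crank '[[[0,0,0.2],[0,0,0]],[[0,0,0.2],[0,0,0]],[[0,0,0.2],[0,0,0]],[[0,0,0],[0,0,0]],[[0,0,0],[0,0,0]]]' | grep -E 'tcp|contact'
python3 -m crank '[[[0,0,0.1],[0,0,0]],[[0,0,0.1],[0,0,0]],[[0,0,0.1],[0,0,0]],[[0,0,0],[0,0,0]],[[0,0,0],[0,0,0]]]' | grep -E 'tcp|contact'
python3 -m crank '[[[0,0,0.1],[0,0,0]],[[0,0,0.1],[0,0,0]],[[0,0,0],[0,0,0]],[[0,0,0],[0,0,0]]]' | grep -E 'tcp|contact'
python3 -c "
from h import *
plan([.428,-.278,.066],1.3)"
```

```text
tcp_pos: [0.4881, -0.2772, 0.1138]
tcp_pos: [0.4884, -0.2775, 0.0797]
tcp_pos: [0.4885, -0.2775, 0.0742]
contact_force: [-1.3, 0.2, -2.1]
tcp_pos: [0.4884, -0.2774, 0.071]
contact_force: [0.4, 0.4, -1.8]
tcp_pos: [0.4884, -0.2774, 0.069]
contact_force: [-0.4, 0.7, -1.7]
turn [ 0.0001 -0.0001 -0.0005] shift after [6.04 0.08 0.3 ] before [6.04 0.08 0.3 ] t 26.4 tcp [ 0.4884 -0.2774  0.069 ] F [-0.4  0.7 -1.7]
```

```bash
python3 -m crank '[[[0,0,0.08],[0,0,0]],[[0,0,0.08],[0,0,0]],[[0,0,0.06],[0,0,0]],[[0,0,0.05],[0,0,0]],[[0,0,0],[0,0,0]]]' | grep -E 'tcp|contact'
python3 -m crank '[[[0,0,0],[0,0,0]],[[0,0,0],[0,0,0]],[[0,0,0],[0,0,0]]]' | grep -E 'tcp|contact'
```

```text
tcp_pos: [0.4884, -0.2774, 0.0663]
contact_force: [0.6, 0.6, -1.0]
tcp_pos: [0.4884, -0.2775, 0.0664]
contact_force: [-0.4, 0.1, -1.1]
```

```bash
python3 -m crank '[[[0.1,0,0],[0,0,0]],[[0.15,0,0],[0,0,0]],[[0.15,0,0],[0,0,0]],[[0.1,0,0],[0,0,0]],[[0,0,0],[0,0,0]]]' | grep -E 'tcp|contact'
python3 - <<'E'
from h import *
p,d=grab('side','side7.png')
W=cloud('side',d)[280:400,280:380].reshape(-1,3);w=W[(W[:,2]>.024)&(W[:,2]<.034)&(W[:,0]>.47)&(W[:,0]<.54)]
print(cv2.minEnclosingCircle((w[:,:2]*1000).astype(np.float32)),np.percentile(w[:,2],[5,50,95]))
cv2.imwrite('pics/c8.png',np.clip(cv2.resize(p[270:400,250:380],None,fx=4.5,fy=4.5,interpolation=cv2.INTER_CUBIC)[...,::-1].astype(float)*1.3,0,255).astype(np.uint8))
E
```

```text
tcp_pos: [0.4832, -0.2776, 0.0664]
contact_force: [-0.4, -0.7, -2.0]
((501.2565002441406, -278.3428649902344), 24.53774070739746) [0.02578808 0.03082231 0.03264052]
```

View pics/c8.png

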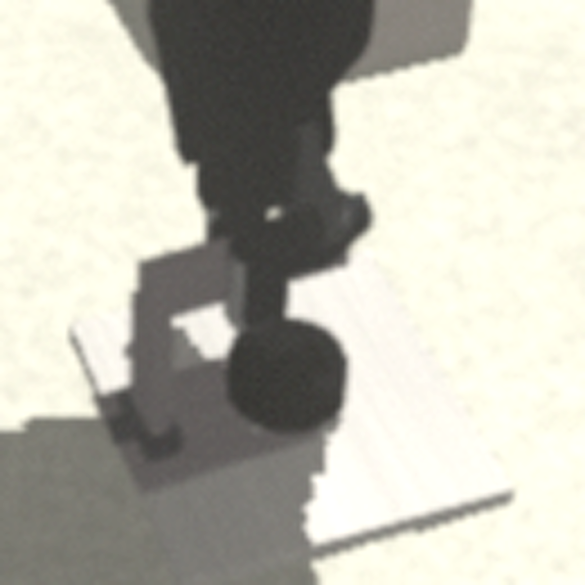

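The cap stands upright at (0.501, -0.278) with its top at the right height, and it stayed put while the fork moved back. I withdraw fully, lift, and move to free bench.

```bash
python3 -m crank '[[[0.2,0,0],[0,0,0]],[[0.3,0,0],[0,0,0]],[[0.4,0,0],[0,0,0]],[[0.5,0,0],[0,0,0]],[[0.5,0,0],[0,0,0]]]' | grep -E 'tcp|contact'
python3 -m crank '[[[0.6,0,0],[0,0,0]],[[0.8,0,0],[0,0,0]],[[0.9,0,0],[0,0,0]],[[0.9,0,0],[0,0,0]],[[0.5,0,0],[0,0,0]]]' | grep -E 'tcp|contact'
python3 -m crank '[[[0,0,0],[0,0,0]],[[0,0,-1],[0,0,0]],[[0,0,-2],[0,0,0]],[[0,0,-1],[0,0,0]],[[0,0,0],[0,0,0]]]' | grep -E 'tcp|contact'
python3 -c "
from h import *
plan([.45,-.12,.066],1.3)"
```

```text
tcp_pos: [0.4638, -0.278, 0.0664]
contact_force: [-0.2, -0.8, -0.9]
tcp_pos: [0.426, -0.2789, 0.0663]
contact_force: [0.2, -0.7, -1.3]
tcp_pos: [0.429, -0.2794, 0.1082]
contact_force: [-0.7, -1.0, -1.6]
turn [-0.0016  0.0035 -0.0001] shift after [-2.46 15.89  4.22] before [-2.45 15.89  4.2 ] t 29.25 tcp [ 0.429  -0.2794  0.1082] F [-0.7 -1.  -1.6]
```

```bash
python3 -m crank '[[[0,1.5,0],[0,0,0]],[[0,2.5,0],[0,0,0]],[[-0.3,3,0],[0,0,0]],[[-0.7,3,0],[0,0,0]],[[-0.7,3,0],[0,0,0]]]' | grep -E 'tcp|contact'
python3 -m crank '[[[-0.5,2,0],[0,0,0]],[[-0.25,0.9,0.5],[0,0,0]],[[0,0,1],[0,0,0]],[[0,0,1],[0,0,0]],[[0,0,1],[0,0,0]]]' | grep -E 'tcp|contact'
python3 -m crank '[[[0,0,0.6],[0,0,0]],[[0,0,0.3],[0,0,0]],[[0,0,0],[0,0,0]],[[0,0,0],[0,0,0]]]' | grep -E 'tcp|contact'
python3 -c "
from h import *
plan([.45,-.12,.0564],1.3)"
```

```text
tcp_pos: [0.4407, -0.1461, 0.1056]
contact_force: [0.5, 0.3, -1.4]
tcp_pos: [0.4475, -0.1205, 0.0701]
contact_force: [0.2, -0.3, -1.4]
tcp_pos: [0.4485, -0.1196, 0.0625]
contact_force: [-0.6, 0.2, -0.9]
turn [-0.0001  0.0002 -0.0009] shift after [-0.15 -0.05  0.61] before [-0.15 -0.05  0.61] t 30.65 tcp [ 0.4485 -0.1196  0.0625] F [-0.6  0.2 -0.9]
```

```bash
python3 -m crank '[[[0,0,0.2],[0,0,0]],[[0,0,0.15],[0,0,0]],[[0,0,0.15],[0,0,0]],[[0,0,0],[0,0,0]],[[0,0,0],[0,0,0]]]' | grep -E 'tcp|contact'
for i in 1 2 3; do python3 -m crank '[[[0,0,0.04],[0,0,0]],[[0,0,0],[0,0,0]],[[0,0,0],[0,0,0]]]' | grep -E 'tcp|contact'; done
```

```text
tcp_pos: [0.4484, -0.1193, 0.0574]
contact_force: [0.1, 0.6, -1.3]
tcp_pos: [0.4484, -0.1193, 0.057]
contact_force: [0.1, -0.7, 0.0]
tcp_pos: [0.4484, -0.1193, 0.0566]
contact_force: [0.7, -0.1, -1.2]
tcp_pos: [0.4485, -0.1194, 0.0564]
contact_force: [-2.5, 0.3, 3.4]
```

The fork is on the bench. I release, retreat and look.

```bash
python3 -m crank '[[[0,0,0],[0,0,0]],[[0,0,0],[0,0,0]],[[0,0,0],[0,0,0]],[[0,0,0],[0,0,0]],[[0,0,0],[0,0,0]]]' 4.5
python3 -m crank '[[[0,0,-0.5],[0,0,0]],[[0,0,-1],[0,0,0]],[[0,0,-2],[0,0,0]],[[0,0,-3],[0,0,0]],[[0,0,-3],[0,0,0]]]' | grep -E 'tcp|contact'
python3 -m crank '[[[2,0,-4],[0,0,0]],[[0,0,-4],[0,0,0]],[[0,0,0],[0,0,0]],[[0,0,0],[0,0,0]],[[0,0,0],[0,0,0]]]' | grep -E 'clock|tcp|contact'
python3 - <<'E'
from h import *
p,d=grab('side','side9.png')
cv2.imwrite('pics/c9.png',np.clip(cv2.resize(p[170:410,150:400],None,fx=2.5,fy=2.5,interpolation=cv2.INTER_CUBIC)[...,::-1].astype(float)*1.3,0,255).astype(np.uint8))
E
```

```text
clock: 32.55
tcp_pos: [0.4484, -0.1193, 0.0561]
orientation: [0.035, -3.141, -0.0]
contact_force: [0.4, -0.7, 0.4]
grip_width: 0.0451
gripper_force: 0.0
tcp_pos: [0.4481, -0.1194, 0.1528]
contact_force: [0.9, 0.1, -0.2]
clock: 33.55
tcp_pos: [0.4278, -0.1196, 0.2307]
contact_force: [-0.1, -0.2, 0.6]
```

View pics/c9.png

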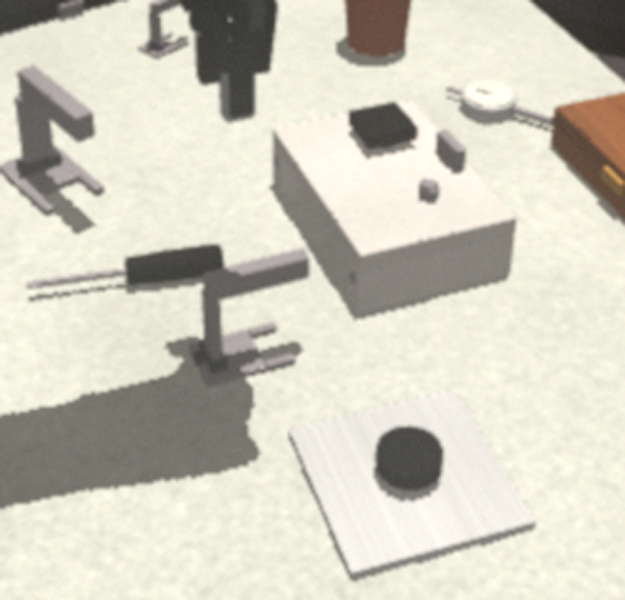

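The round cap stands upright on the plate at crop (408,458). The puller stands upright on the bench at (240,310), the square cap is still seated at (383,125), and nothing else has moved. I'm handing it in.

```bash
python3 -c "
from bench import r
print(r.hand_in())"
```

```text
the job is handed in; nothing more can be done
None
```

The job is done and handed in: the round cap was popped off and set upright on the plate, the puller stands upright on the bench, and the final camera view showed the square cap still seated and nothing else visibly moved (about 33.6 s of the 72 s used).

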